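# Fit the strainer sleeve and open the tap

## Task

Push the grey strainer sleeve lying in the rod cradle along the rods and over the water canister's outlet spigot, fully home against the collar, while the tap is still closed. Then swing the tap handle a quarter turn to its open stop, so that it points back along the outlet over the sleeve. Leave the sleeve home and do not disturb the brush or the peg hoop.

Things in the scene. Friction and masses are not known exactly. Their poses are not given: they have to be found in the camera images.
- canister: Fixed white water canister with brass outlet, tap and rod cradle. Origin: on the shelf top below the collar's front face. x runs level from cradle to canister along the outlet, z up, y left of x. Outlet axis 60 mm up. Block: x 120 to 280, y +-110, 165 mm high; cap to 183. Cradle: two 8 mm steel rods at y = +-20, x -290 to 0, tops 39 mm up, on a 90 mm wide plate.
- collar (a point): Centre of the front face of the brass collar (62 mm diameter) on the outlet axis, where the spigot begins; the sleeve's mouth stops here. Axes as the canister's.
- spigot_nose (a point): Centre of the spigot's free end. The brass spigot is 39 mm in diameter and 60 mm long, from the collar towards -x of the canister, its last 10 mm tapered to 28 mm.
- sleeve: Loose grey plastic strainer sleeve lying level in the cradle: 100 mm long, 56 outside, 44 bore, 92 deep, 0.12 kg. Rear end closed by a flat pierced wall 8 mm thick, other end open towards the spigot. Origin: centre of the rear wall's outer face; x axis points along it to the open mouth (it may roll about x).
- sleeve_mouth (a point): Centre of the sleeve's open mouth, 100 mm from its rear face.
- tap (a joint): Angle of the tap handle: 0 rad closed stop (handle across the outlet, towards +y of the canister), 1.571 rad open stop (handle along the outlet, towards -x of the canister, over the sleeve). It turns counter-clockwise from above to open and stays where it is left; about 3 N at its end.
- tap_pivot (a point): Point on the vertical tap axis at the middle height of the handle, 131 mm above the shelf top, 50 mm behind the collar (x of the canister).
- tap_tip (a point): End of the tap handle on its centre line, 102 mm from the axis. The handle is a level steel bar 14 mm wide and 16 mm high, 131 mm up at its middle; its underside is 35 mm above the seated sleeve.
- brush: Bystander: loose red brush about 190 mm long lying on the shelf; origin at its middle underside.
- hoop: Bystander: loose stainless peg hoop lying flat, 130 mm across the ring with steel clips on it (166 mm overall), 14 mm high; origin at the centre of its underside.
Not all that is in view belongs to the job. Leave any purple or red look-alike of the sleeve alone.

How it is judged:
On the way, in this order (a step that is already met when the one before it is completed fails the run):
1. the sleeve is home on the spigot, its mouth within 5 mm of the collar, with the tap still closed (distance between sleeve_mouth and collar below 0.008 m and x of sleeve_mouth in the frame of collar above -0.005 m and angle between the x axis of sleeve and the x axis of canister, either way round below 0.1 rad and value of joint tap below 0.35 rad), for 0.2 s.
2. the tap handle is turned to its open stop (value of joint tap above 1.38 rad), for 0.2 s.
At the end, for the whole second after the job is handed in: The sleeve is on the spigot with its mouth within 5 mm of the collar and in line with the outlet (within 0.1 rad), at rest; the tap handle is within 0.19 rad of its open stop, at rest (distance between sleeve_mouth and collar below 0.008 m and x of sleeve_mouth in the frame of collar above -0.005 m and angle between the x axis of sleeve and the x axis of canister, either way round below 0.1 rad and value of joint tap above 1.38 rad and linear speed of sleeve below 0.01 m/s and velocity of joint tap below 0.05 rad/s); the robot touches nothing.
It fails at once if the tap is opened (past 0.45 rad) while the sleeve is not home (value of joint tap above 0.45 rad and distance between sleeve_mouth and collar above 0.015 m).
It fails at once if the brush is moved by more than 30 mm (distance of brush from where it was at the start of the episode above 0.03 m).
It fails at once if the hoop is moved by more than 30 mm (distance of hoop from where it was at the start of the episode above 0.03 m).
It also fails if it takes over 51 s, if anything falls off the work surface, if the arm or the gripper's body presses on something with over 40 N, if the wrist force passes 120 N, or if a joint passes its speed limit or range.

## Robot

A 6-joint arm with a two-finger parallel gripper is mounted at the origin on the work surface. World frame = base frame: x ahead of the robot, y to its left, z up, the work surface at z = 0. Lengths are in m, angles in rad, forces in N, time in s.
With the tool pointing down it reaches from about 0.25 to 0.8 m from the base axis. Payload 3.9 kg.
Tool frame: the origin (TCP) lies between the finger pads; the fingertips stand ctrl.tip_extent ahead of it and the grasp point (between the pads) lies 6 mm ahead of it (ctrl.tip_extent is the distance from the TCP to the fingertips, in m); z points along the fingers, y is the direction in which the jaws open and shut (so a half turn about z gives the same grasp; the last joint's range is limited). The gripper opens to 85 mm and grips with 20 to 120 N. Pads are 22 mm wide; open, the fingers measure 114 mm over their backs; the gripper's body (76 mm by 85 mm) begins 54 mm behind the grasp point. The pads swing forward as they close: fully open they stand 13 mm farther back than shut.
Start: joints at [1.257, 0.26, -0.138, 1.173, 0, 1.571], TCP at [0.162, 0.499, 0.256] pointing down, gripper open.
Joint ranges: [-2.78, 2.78], [-0.83, 1.72], [-1.28, 1.37], [-1.9, 2.12], [-1.57, 1.48], [-3.14, 3.14]. Speed limits (rad/s): [2.57, 2.57, 3.14, 3.14, 3.14, 3.14].

## Interface

Orientations are given as a unit quaternion [x, y, z, w].
In Python, from rig import ctrl, read_camera gives the robot as it stands.
- The arm moves only by the tool drive_tool, never from a script. Its argument "series" is a list that holds one entry, the list of rows, each a list of 5 numbers: the shift along the tool's x, y, z in mm, then the turn about the tool's z in rad, then the opening, from -1 (shut) to 1 (fully open). In form: [[[tx, ty, tz, twist, gripper], ...]]. A call has 1 to 10 rows; each row shifts and turns the commanded pose from where the row before left it, along the tool's axes as they then stand; what a row does not reach is not made up. A row lasts 1/10 s, in which the tool goes at most 50 mm and 8.59 degrees, less where a joint would pass 70% of its speed; a pose out of reach is approached as far as the arm can. A call with a gripper value outside its range is refused whole. The fingers move at their own pace and stop on an object; "force" is the grip in N (left out, the last holds). Time passes only in rows, so rows that do not move let the fingers close. It gives the time, the measured TCP pose, the force and the opening at its end, in the units of the state.
- ctrl.get_obs(): the state, without advancing time (a new reading comes with each control period).
- read_camera(name): name is "scene" or "side" or "wrist"; returns a dict with "image" (420x560x3 uint8, red, green, blue), "range_z" (420x560 float32, m along the optical axis (not along the pixel's ray), 0 where there is no reading), "fov_y" (degrees; the focal length in pixels is half the picture's height over the tangent of half this angle, whatever the lens; pixels are square), "cx", "cy" (the principal point, pixels), "R" (3x3) and "t" (3): a world point X has camera coordinates R X + t. Camera axes: x right, y down, z forward; pixel columns grow to the right and rows downward; lengths in m; the calibration is good to about 2 mm. A picture is of the moment at which its call begins.
- ctrl.close_job(): hands the job in, once; it reports no verdict.
The state is a dict: "time_s": time; "q": joint angles; "joint_vel": joint speeds; "effort": joint torques, N m; "position": TCP position; "ee_rot": TCP orientation; "ft_force": force on the tool from outside, world axes, zero at the start; "torque": the same for the moment, N m; "gripper_width": finger opening in m.
Only numpy, scipy, OpenCV 4.12 (cv2) and the standard library are available. Lean on these libraries where they do the work, as an engineer would, in place of code of your own. Each camera call takes 0.05 s, during which the arm holds its last target. There are 200 camera calls.

## Working session

There is one attempt and no reset: what is moved stays moved. The work goes in short steps, Python scripts to look and compute and a tool call to move; the robot and the scene stay as the last step left them, time stands still between calls to the robot, and variables do not carry over. Pictures are saved under pics/ and viewed, about 8 in all and at most 12, crops included, and the job is handed in when it is done.

Besides the shell and the picture viewer there is one more tool, called after ">>>" as name([rows], argument=value, ...), one row to a line, values as JSON. drive_tool: Moves the arm, as the interface text tells. Its arguments: {"type":"object","properties":{"series":{"type":"array"},"force":{"type":"number"}},"required":["series"]}

```bash
mkdir -p pics; cat > h.py <<'E'
import numpy as np, cv2
from rig import ctrl, read_camera
def grab(n,f):
    d=read_camera(n); np.savez('/tmp/'+f+'.npz',**d)
    cv2.imwrite('pics/'+f+'.png',d['image'][:,:,::-1]); return d
def cloud(d):
    h,w=d['range_z'].shape; f=h/2/np.tan(np.radians(float(d['fov_y']))/2)
    v,u=np.mgrid[:h,:w]; z=d['range_z']
    P=np.stack([(u-d['cx'])/f*z,(v-d['cy'])/f*z,z],-1)
    return (P-d['t'])@d['R']   # R^T (P-t)
E
python3 - <<'E'
from h import *
grab('scene','scene1');grab('side','side1')
print(ctrl.get_obs(),ctrl.tip_extent)
a=cv2.imread('pics/scene1.png');b=cv2.imread('pics/side1.png')
E
```

```text
{'time_s': 0.1, 'q': array([ 1.25700106e+00,  2.60623464e-01, -1.39218996e-01,  1.17271396e+00,
        3.34830274e-05,  1.57080423e+00]), 'joint_vel': array([-1.16588287e-03, -8.76648364e-04,  2.86772920e-03,  8.98797663e-05,
        2.22687101e-05, -5.62166496e-04]), 'effort': array([ 3.38560199e-05, -4.06506336e+01,  2.54528171e+01,  1.01077920e-02,
        2.80200720e-05, -7.84487952e-06]), 'position': array([0.16186904, 0.49883144, 0.25555338]), 'ee_rot': array([ 1.56258563e-01,  9.87715792e-01, -8.66620493e-04, -1.54043711e-04]), 'ft_force': array([1.03467094, 0.88547385, 0.08244251]), 'torque': array([-0.0090727 , -0.02254749, -0.01626874]), 'gripper_width': 0.08566042384578129} 0.025
```

View pics/scene1.png

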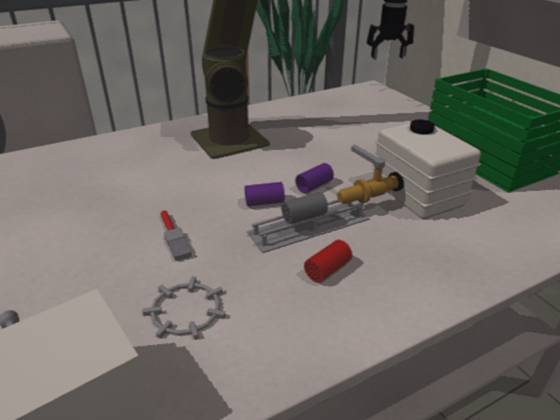

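View pics/side1.png

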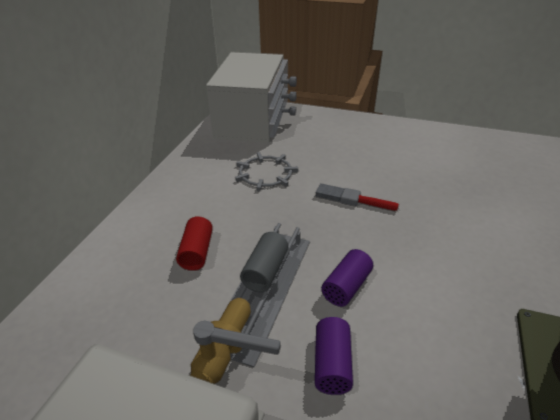

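Scene view: sleeve around (303,208), brass spigot/collar around (360,188), and the tap handle from (378,163) to (355,150). The purple and red look-alikes sit beside the cradle. In the side view the sleeve is at (265,262) and the handle runs (205,333)–(278,345).

```bash
python3 - <<'E'
from h import *
P=[];C=[];S=[]
for i,f in enumerate(['scene1','side1']):
    d=np.load(f'/tmp/{f}.npz'); X=cloud(d); m=d['range_z']>0
    P.append(X[m]);C.append(cv2.cvtColor(d['image'],cv2.COLOR_RGB2HSV)[m]);S.append(np.full(m.sum(),i))
    for (u,v) in ([(303,208),(360,188),(378,163),(357,151),(262,238),(182,250)] if i==0 else [(265,262),(235,320),(205,333),(278,345),(345,195)]): print(f,u,v,X[v,u].round(3))
P=np.concatenate(P);C=np.concatenate(C);S=np.concatenate(S)
np.savez('/tmp/pc.npz',P=P,C=C,S=S)
br=(C[:,0]>12)&(C[:,0]<28)&(C[:,1]>130)&(P[:,2]>.02)&(P[:,2]<.2)&(np.hypot(P[:,0],P[:,1])<1)
for s in (0,1):
    Q=P[br&(S==s)]; print('brass',s,len(Q),np.percentile(Q,[1,50,99],axis=0).round(3).tolist())
    # handle: height band around 131, not brass
    ctr=np.median(Q,axis=0)
    h=(S==s)&(abs(P[:,2]-.136)<.008)&(np.hypot(*(P[:,:2]-ctr[:2]).T)<.2)&(C[:,1]<90)
    print('handle band',h.sum(),np.percentile(P[h],[2,50,98],axis=0).round(3).tolist())
    t=(S==s)&(abs(P[:,2]-.165)<.004)&(np.hypot(*(P[:,:2]-ctr[:2]).T)<.4)
    print('top',t.sum(),cv2.minAreaRect(P[t][:,:2].astype(np.float32)))
    r=(S==s)&(abs(P[:,2]-.001)<.003)
    print('table z',np.median(P[r][:,2]))
E
```

```text
scene1 303 208 [ 0.561 -0.048  0.077]
scene1 360 188 [0.556 0.12  0.08 ]
scene1 378 163 [0.556 0.168 0.139]
scene1 357 151 [0.473 0.165 0.134]
scene1 262 238 [ 0.559 -0.156  0.026]
scene1 182 250 [ 0.503 -0.331  0.018]
side1 265 262 [ 0.527 -0.006  0.085]
side1 235 320 [0.533 0.112 0.077]
side1 205 333 [0.54  0.184 0.14 ]
side1 278 345 [0.445 0.172 0.139]
side1 345 195 [ 0.446 -0.32   0.019]
brass 0 969 [[0.531, 0.069, 0.045], [0.559, 0.135, 0.074], [0.575, 0.236, 0.115]]
handle band 757 [[0.451, 0.165, 0.128], [0.551, 0.247, 0.137], [0.662, 0.299, 0.143]]
top 1984 ((0.5540156364440918, 0.3274542987346649), (0.15864655375480652, 0.21576978266239166), 88.9668197631836)
table z 0.0013156154982429888
brass 1 1874 [[0.521, 0.075, 0.046], [0.535, 0.173, 0.078], [0.561, 0.21, 0.113]]
handle band 1339 [[0.439, 0.167, 0.128], [0.502, 0.178, 0.139], [0.554, 0.254, 0.141]]
top 10249 ((0.5487367510795593, 0.3001047372817993), (0.09697874635457993, 0.2136760652065277), 88.0938949584961)
table z -0.00019652291153468776
```

```bash
cat > fit.py <<'E'
from h import *
from scipy.optimize import least_squares
def fitc(Q,p0,r,z=None):  # cylinder: x = a + b*(y-.1); z axis height
    g=lambda p:np.hypot(Q[:,0]-p[0]-p[1]*(Q[:,1]-.1),Q[:,2]-p[2])-r
    return least_squares(g,p0,loss='soft_l1',f_scale=.001).x
def run(f):
    d=np.load(f'/tmp/{f}.npz') if isinstance(f,str) else f
    X=cloud(d);m=d['range_z']>0;P=X[m];C=cv2.cvtColor(d['image'],cv2.COLOR_RGB2HSV)[m].astype(int)
    br=(C[:,0]>10)&(C[:,0]<30)&(C[:,1]>120)&(P[:,2]>.04)&(P[:,2]<.085)&(abs(P[:,0]-.55)<.06)&(P[:,1]>.05)&(P[:,1]<.115)
    if br.sum()>30: print('spigot',br.sum(),fitc(P[br],[.55,0,.06],.0195).round(4),'ymin',np.percentile(P[br][:,1],2).round(4))
    sl=(C[:,1]<90)&(P[:,2]>.06)&(P[:,2]<.095)&(abs(P[:,0]-.55)<.05)&(P[:,1]<.2)&(P[:,1]>-.2)
    Q=P[sl]
    if len(Q)>30:
        p=fitc(Q,[.55,0,.06],.028); k=abs(np.hypot(Q[:,0]-p[0]-p[1]*(Q[:,1]-.1),Q[:,2]-p[2])-.028)<.003
        print('sleeve',k.sum(),p.round(4),'y range',np.percentile(Q[k][:,1],[0.5,2,98,99.5]).round(4))
    ha=(C[:,1]<90)&(abs(P[:,2]-.139)<.005)&(abs(P[:,1]-.17)<.06)&(P[:,0]<.57)&(P[:,0]>.42)
    Q=P[ha]
    if len(Q)>30: print('handle top',len(Q),cv2.minAreaRect(Q[:,:2].astype(np.float32)),np.percentile(Q,[1,99],axis=0).round(3).tolist())
    ro=(abs(P[:,2]-.038)<.003)&(abs(P[:,0]-.55)<.04)&(P[:,1]<.09)&(P[:,1]>-.2)
    for c in (0,1):
        q=P[ro&((P[:,0]>.55)==c)]
        if len(q)>20: print('rod',c,len(q),np.polyfit(q[:,1]-.1,q[:,0],1).round(4),np.percentile(q[:,1],[1,99]).round(3))
if __name__=='__main__':
    for f in ('scene1','side1'): print(f);run(f)
E
python3 fit.py
```

```text
scene1
spigot 276 [0.5439 0.1395 0.0611] ymin 0.0687
sleeve 670 [0.5426 0.0209 0.0603] y range [-0.0818 -0.0807  0.0151  0.0186]
handle top 204 ((0.5043293833732605, 0.17775283753871918), (0.11396277695894241, 0.027693256735801697), 1.434977650642395) [[0.45, 0.164, 0.134], [0.561, 0.191, 0.143]]
rod 0 120 [0.0306 0.5275] [-0.158  0.077]
rod 1 264 [0.0314 0.5662] [-0.16   0.086]
side1
spigot 518 [0.542  0.0329 0.0595] ymin 0.0723
sleeve 1343 [0.5424 0.0372 0.0588] y range [-0.0804 -0.0784  0.0182  0.1345]
handle top 1084 ((0.500778079032898, 0.1729344129562378), (0.11531531810760498, 0.026675915345549583), 8.541687965393066) [[0.444, 0.166, 0.134], [0.556, 0.192, 0.141]]
rod 0 515 [0.0387 0.5292] [-0.155  0.089]
rod 1 103 [0.0283 0.5594] [-0.16   0.043]
```

Both cameras agree: the axis is x ≈ 0.543+0.033(y−0.1), the sleeve rear is at y ≈ −0.081 and the collar at y ≈ 0.130. I'll push with shut fingers behind the sleeve, tool x along the outlet.

>>> drive_tool([
  [[0, 0, 0, 0.129, -1], [0, 0, 0, 0.129, -1], [0, 0, 0, 0.129, -1], [0, 0, 0, 0.129, -1], [0, 0, 0, 0.129, -1], [0, 0, 0, 0.129, -1], [0, 0, 0, 0.129, -1], [0, 0, 0, 0.129, -1], [0, 0, 0, 0.129, -1], [0, 0, 0, 0.129, -1]],
], force=60)

```text
time_s: 1.1
position: [0.1619, 0.499, 0.2558]
ee_rot: [0.721, 0.693, -0.001, 0.0]
ft_force: [0.9, 0.0, 0.4]
gripper_width: 0.0
```

>>> drive_tool([
  [[-34, 22, 0, 0, -1], [-34, 22, 0, 0, -1], [-34, 22, 0, 0, -1], [-34, 22, 0, 0, -1], [-34, 22, 0, 0, -1], [-34, 22, 0, 0, -1], [-34, 22, 0, 0, -1], [-34, 22, 0, 0, -1], [-34, 22, 0, 0, -1], [0, 0, 0, 0, -1]],
])

```text
time_s: 2.1
position: [0.3513, 0.1835, 0.2561]
ee_rot: [0.721, 0.693, -0.0, 0.001]
ft_force: [-1.1, -0.3, -0.7]
gripper_width: 0.0004
```

>>> drive_tool([
  [[-34.5, 21.8, 0, 0, -1], [-34.5, 21.8, 0, 0, -1], [-34.5, 21.8, 0, 0, -1], [-34.5, 21.8, 0, 0, -1], [-34.5, 21.8, 0, 0, -1], [-34.5, 21.8, 0, 0, -1], [-34.5, 21.8, 0, 0, -1], [-34.5, 21.8, 0, 0, -1], [-34.5, 21.8, 0, 0, -1], [0, 0, 0, 0, -1]],
])

```text
time_s: 3.1
position: [0.5383, -0.1327, 0.2553]
ee_rot: [0.72, 0.694, -0.0, 0.001]
ft_force: [-1.0, 0.8, -1.2]
gripper_width: -0.0001
```

```bash
python3 - <<'E'
from h import *
o=ctrl.get_obs();print(o['position'],o['ee_rot'])
grab('wrist','wrist1')
E
```

```text
[ 0.5382977  -0.13272168  0.25529339] [ 7.19948345e-01  6.94027138e-01 -2.53798083e-05  8.43863799e-04]
```

View pics/wrist1.png

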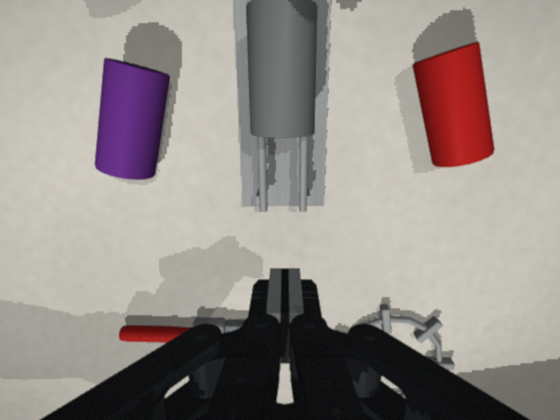

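The wrist picture shows the sleeve (centre column 282, rear edge row 135) and both rods. The shut fingers at column 285 line up with it. Descending behind it.

>>> drive_tool([
  [[0, -3, 25, 0, -1], [0, 0, 25, 0, -1], [0, 0, 25, 0, -1], [0, 0, 25, 0, -1], [0, 0, 25, 0, -1], [0, 0, 20, 0, -1], [0, 0, 20, 0, -1], [0, 0, 10, 0, -1], [0, 0, 10, 0, -1], [0, 0, 0, 0, -1]],
])

```text
time_s: 4.15
position: [0.5318, -0.1288, 0.0704]
ee_rot: [0.718, 0.696, -0.0, -0.001]
ft_force: [-0.8, -0.1, 0.3]
gripper_width: 0.0001
```

```bash
python3 - <<'E'
from fit import *
run('wrist1')
E
```

```text
sleeve 9233 [0.5458 0.0334 0.0592] y range [-0.0815 -0.0796  0.0139  0.0156]
rod 0 596 [0.0336 0.526 ] [-0.16  -0.087]
rod 1 609 [0.0351 0.566 ] [-0.161 -0.088]
```

>>> drive_tool([
  [[8, 2, 0, 0, -1], [8, 2, 0, 0, -1], [8, 1, 0, 0, -1], [5, 0, 0, 0, -1], [5, 0, 0, 0, -1], [5, 0, 0, 0, -1], [5, 0, 0, 0, -1], [5, 0, 0, 0, -1], [5, 0, 0, 0, -1], [5, 0, 0, 0, -1]],
])

```text
time_s: 5.15
position: [0.5397, -0.0707, 0.0713]
ee_rot: [0.719, 0.695, -0.0, 0.0]
ft_force: [0.8, -0.9, 1.8]
gripper_width: 0.0
```

>>> drive_tool([
  [[5, 0, 0, 0, -1], [5, 0, 0, 0, -1], [5, 0, 0, 0, -1], [5, 0, 0, 0, -1], [5, 0, 0, 0, -1], [0, 0, 0, 0, -1]],
])

```text
time_s: 5.75
position: [0.5403, -0.045, 0.0712]
ee_rot: [0.718, 0.696, 0.0, -0.0]
ft_force: [0.4, 0.3, -0.8]
gripper_width: -0.0002
```

```bash
python3 - <<'E'
from fit import *
print(ctrl.get_obs()['ft_force'])
run(grab('wrist','wrist2')); run(grab('scene','scene2'))
E
```

```text
[ 0.43624408  0.30753171 -0.809781  ]
sleeve 47497 [0.5453 0.0326 0.0592] y range [-0.0329 -0.0296  0.0618  0.0633]
rod 0 172 [0.2039 0.5526] [-0.074 -0.061]
rod 1 121 [-0.152   0.5364] [-0.073 -0.062]
spigot 199 [0.5439 0.0203 0.0612] ymin 0.0753
sleeve 530 [0.5469 0.0734 0.0604] y range [-0.0548 -0.05    0.0654  0.0668]
handle top 202 ((0.5048848986625671, 0.17119131982326508), (0.11829160153865814, 0.028066569939255714), 8.579808235168457) [[0.451, 0.163, 0.134], [0.562, 0.19, 0.143]]
rod 0 119 [0.0716 0.535 ] [-0.159 -0.032]
rod 1 273 [0.0322 0.5664] [-0.16   0.086]
```

>>> drive_tool([
  [[4, 0, 0, 0, -1], [4, 0, 0, 0, -1], [4, 0, 0, 0, -1], [4, 0, 0, 0, -1], [5, 0, 0, 0, -1], [5, 0, 0, 0, -1], [5, 0, 0, 0, -1], [5, 0, 0, 0, -1], [5, 0, 0, 0, -1], [0, 0, 0, 0, -1]],
])

```text
time_s: 6.85
position: [0.5419, -0.0041, 0.0713]
ee_rot: [0.718, 0.696, 0.0, -0.0]
ft_force: [0.6, -0.2, -0.8]
gripper_width: 0.0
```

>>> drive_tool([
  [[3, 0, 0, 0, -1], [3, 0, 0, 0, -1], [3, 0, 0, 0, -1], [3, 0, 0, 0, -1], [2, 0, 0, 0, -1], [2, 0, 0, 0, -1], [0, 0, 0, 0, -1]],
])

```text
time_s: 7.55
position: [0.5424, 0.0114, 0.0713]
ee_rot: [0.719, 0.695, 0.0, -0.0]
ft_force: [0.2, 0.1, -0.9]
gripper_width: -0.0
```

Expected stop near TCP y ≈ 0.019; creeping now while watching the force.

>>> drive_tool([
  [[2, 0, 0, 0, -1], [2, 0, 0, 0, -1], [1, 0, 0, 0, -1], [1, 0, 0, 0, -1], [0, 0, 0, 0, -1]],
])

```text
time_s: 8.05
position: [0.5425, 0.016, 0.0713]
ee_rot: [0.719, 0.695, -0.001, 0.001]
ft_force: [-0.4, -4.9, 0.3]
gripper_width: -0.0005
```

>>> drive_tool([
  [[1, 0, 0, 0, -1], [1, 0, 0, 0, -1], [0, 0, 0, 0, -1]],
])

```text
time_s: 8.35
position: [0.5425, 0.016, 0.0713]
ee_rot: [0.719, 0.695, -0.002, 0.002]
ft_force: [-0.6, -10.3, 1.7]
gripper_width: 0.0004
```

>>> drive_tool([
  [[2, 0, 0, 0, -1], [1, 0, 0, 0, -1], [0, 0, 0, 0, -1]],
])

```text
time_s: 8.65
position: [0.5424, 0.0161, 0.0714]
ee_rot: [0.72, 0.694, -0.005, 0.005]
ft_force: [0.5, -19.7, 1.8]
gripper_width: 0.0002
```

```bash
python3 - <<'E'
from fit import *
run(grab('side','side3')); run(grab('scene','scene3'))
a=cv2.imread('pics/side3.png')[260:400,150:330];b=cv2.imread('pics/scene3.png')[130:250,260:420]
r=lambda i:cv2.resize(i,(400,300),interpolation=cv2.INTER_CUBIC)
cv2.imwrite('pics/c3.png',np.hstack([r(a),r(b)]))
E
```

```text
sleeve 1798 [0.542  0.0326 0.0591] y range [0.026  0.0308 0.1247 0.127 ]
handle top 1082 ((0.5000258684158325, 0.17531470954418182), (0.11446057260036469, 0.027491196990013123), 4.7406463623046875) [[0.444, 0.166, 0.134], [0.556, 0.192, 0.141]]
rod 0 255 [0.0014 0.5169] [-0.158  0.086]
rod 1 36 [-0.0377  0.5433] [-0.161 -0.125]
sleeve 477 [0.5445 0.0825 0.0605] y range [0.007  0.0098 0.1257 0.1279]
handle top 199 ((0.5036735534667969, 0.1773156225681305), (0.11502420902252197, 0.02599215880036354), 1.048564076423645) [[0.45, 0.164, 0.134], [0.561, 0.191, 0.143]]
rod 0 192 [0.051 0.53 ] [-0.16  0.03]
rod 1 259 [0.0313 0.5662] [-0.16   0.087]
```

View pics/c3.png

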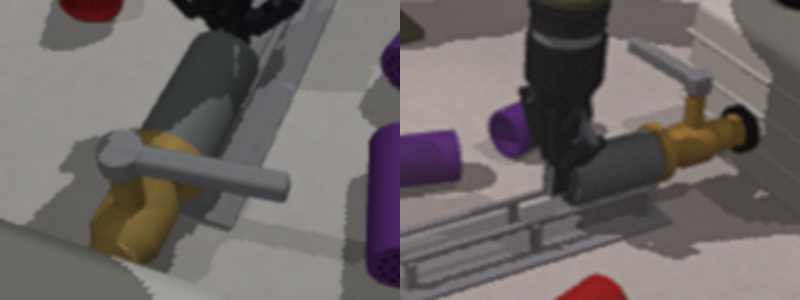

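The crops show the sleeve mouth flush against the brass collar (left crop about (165,150), right about (660,155)) with the handle still across the outlet. The firm 20 N stop agrees. Backing off and rising.

>>> drive_tool([
  [[-5, 0, 0, 0, -1], [-10, 0, 0, 0, -1], [-15, 0, 0, 0, -1], [-20, 0, 0, 0, -1], [-10, 0, -20, 0, -1], [0, 0, -35, 0, -1], [0, 0, -40, 0, -1], [0, 0, -40, 0, -1], [0, 0, -40, 0, -1], [0, 0, -10, 0, -1]],
])

```text
time_s: 9.75
position: [0.543, -0.0385, 0.2613]
ee_rot: [0.719, 0.695, 0.003, 0.003]
ft_force: [0.2, 0.2, 0.6]
gripper_width: 0.0005
```

```bash
python3 - <<'E'
from fit import *
d=grab('wrist','wrist4'); o=ctrl.get_obs(); print(o['position'],o['ee_rot'],'cam',-d['R'].T@d['t'])
run(d)
E
```

```text
[ 0.54293152 -0.03850019  0.26076757] [0.71872531 0.69528288 0.0027738  0.00281975] cam [0.54590723 0.04623291 0.37891098]
sleeve 7742 [0.5456 0.0319 0.0592] y range [0.0292 0.0307 0.1102 0.1123]
rod 0 1262 [0.0324 0.5257] [-0.144  0.025]
rod 1 1197 [0.0313 0.5653] [-0.138  0.024]
```

>>> drive_tool([
  [[31.5, -11.3, 0, 0, -1], [31.5, -11.3, 0, 0, -1], [31.5, -11.3, 0, 0, -1], [31.5, -11.3, 0, 0, -1], [31.5, -11.3, 0, 0, -1], [31.5, -11.3, 0, 0, -1], [31.5, -11.3, 0, 0, -1], [31.5, -11.3, 0, 0, -1], [0, 0, 0, 0, -1], [0, 0, 0, 0, -1]],
])

```text
time_s: 10.8
position: [0.4579, 0.2169, 0.2549]
ee_rot: [0.718, 0.696, -0.001, -0.0]
ft_force: [0.1, -0.0, -0.5]
gripper_width: 0.0
```

```bash
python3 - <<'E'
from fit import *
run(grab('wrist','wrist5'))
E
```

```text
sleeve 2365 [0.5454 0.0214 0.0591] y range [0.064  0.0693 0.126  0.1458]
handle top 2723 ((0.5053760409355164, 0.17240633070468903), (0.11344093829393387, 0.027418240904808044), 8.617311477661133) [[0.456, 0.167, 0.134], [0.559, 0.192, 0.141]]
```

View pics/wrist5.png

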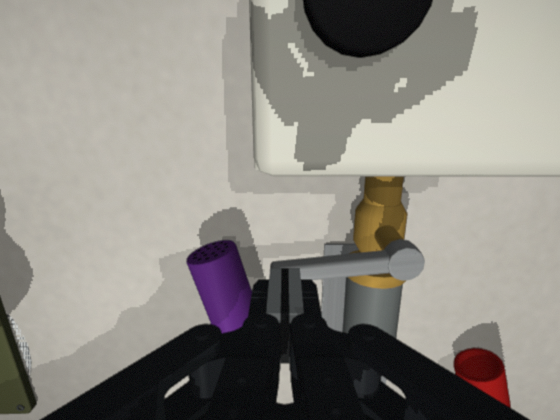

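```bash
python3 - <<'E'
from h import *
for f in ('side1','scene1','wrist5','wrist4'):
    d=np.load(f'/tmp/{f}.npz');P=cloud(d)[d['range_z']>0]
    q=P[(abs(P[:,2]-.139)<.0035)&(abs(P[:,1]-.17)<.06)]
    for a in (.44,.455,.47,.49,.51,.53,.545):
        s=q[abs(q[:,0]-a)<.006]
        if len(s)>3: print(f,a,len(s),np.percentile(s[:,1],[3,97]).round(4))
    b=P[(P[:,1]>.22)&(P[:,1]<.27)&(P[:,2]>.1)&(P[:,0]<.6)]
    if len(b)>20: print('block front',np.percentile(b[:,1],2), 'xmin',np.percentile(b[:,0],1))
E
```

```text
side1 0.44 28 [0.1655 0.1776]
side1 0.455 97 [0.166  0.1788]
side1 0.47 96 [0.1666 0.1798]
side1 0.49 95 [0.1683 0.1815]
side1 0.51 91 [0.17   0.1826]
side1 0.53 107 [0.1712 0.1879]
side1 0.545 169 [0.1672 0.192 ]
block front 0.25207280321857306 xmin 0.43736768968269735
scene1 0.455 15 [0.1637 0.1776]
scene1 0.47 16 [0.1644 0.1768]
scene1 0.49 18 [0.1666 0.1804]
scene1 0.51 19 [0.1682 0.1822]
scene1 0.53 18 [0.1682 0.1851]
scene1 0.545 21 [0.1652 0.1917]
block front 0.2224655067266862 xmin -1.3422260019989667
wrist5 0.455 29 [0.177  0.1784]
wrist5 0.47 168 [0.1689 0.1796]
wrist5 0.49 274 [0.1683 0.1809]
wrist5 0.51 277 [0.17   0.1824]
wrist5 0.53 284 [0.1716 0.1842]
wrist5 0.545 542 [0.1669 0.1917]
block front 0.22236522500887343 xmin 0.40812480967342213
```

Handle rear face is at y ≈ 0.179 near x = 0.46 and the pivot at about (0.548, 0.179). The block front is at about 0.25, so the fingers fit. Descending to tips z ≈ 0.119.

>>> drive_tool([
  [[0, 3, 25, 0, -1], [0, 0, 25, 0, -1], [0, 0, 25, 0, -1], [0, 0, 20, 0, -1], [0, 0, 10, 0, -1], [0, 0, 6, 0, -1], [0, 0, 0, 0, -1]],
])

```text
time_s: 11.55
position: [0.4617, 0.2161, 0.1449]
ee_rot: [0.719, 0.695, -0.0, -0.0]
ft_force: [0.0, 0.9, 0.0]
gripper_width: -0.0
```

```bash
python3 - <<'E'
from h import *
o=ctrl.get_obs();p=o['position'];q=o['ee_rot'];h=2*np.arctan2(q[1],q[0]);print(p,h)
c=np.array([.547,.179]);X=np.array([np.cos(h),np.sin(h)]);Y=np.array([np.sin(h),-np.cos(h)])
prev=p[:2]
# handle opening a: direction (-cos a,-sin a); lag normal (-sin a, cos a); finger offset 7+hx/hy support
for a in np.radians([0,9,18,27,36,45,54,63,72,81,88]):
    n=np.array([-np.sin(a),np.cos(a)]); off=.007+.011*abs(n@X)+.013*abs(n@Y)
    t=c+.082*np.array([-np.cos(a),-np.sin(a)])+off*n
    d=(t-prev)*1000; print(round(np.degrees(a)),t.round(4),(d@X).round(1),(d@Y).round(1)); prev=t
E
```

```text
[0.46166742 0.21614442 0.14489529] 1.5368882869970204
0 [0.465  0.1974] -18.6 4.0
9 [0.4628 0.1862] -11.3 -1.8
18 [0.4623 0.1744] -11.8 -0.2
27 [0.4635 0.1622] -12.1 1.7
36 [0.4667 0.1499] -12.1 3.6
45 [0.472 0.138] -11.8 5.7
54 [0.4794 0.1267] -11.0 7.8
63 [0.4889 0.1166] -9.8 9.8
72 [0.5002 0.108 ] -8.2 11.6
81 [0.5132 0.1013] -6.2 13.2
88 [0.5241 0.0977] -3.2 11.1
```

>>> drive_tool([
  [[-9, 1, 0, 0, -1], [-9, 1, 0, 0, -1], [-6, 0, 0, 0, -1], [-6, 0, 0, 0, -1], [-6, 0, 0, 0, -1], [-6, 0, 0, 0, -1], [-6, 1, 0, 0, -1], [-6, 1, 0, 0, -1], [-6, 2, 0, 0, -1], [-6, 2, 0, 0, -1]],
])

```text
time_s: 12.55
position: [0.4674, 0.1502, 0.1452]
ee_rot: [0.719, 0.695, -0.0, -0.0]
ft_force: [0.7, 3.8, 0.9]
gripper_width: 0.0
```

>>> drive_tool([
  [[-6, 3, 0, 0, -1], [-6, 3, 0, 0, -1], [-6, 4, 0, 0, -1], [-5, 4, 0, 0, -1], [-5, 5, 0, 0, -1], [-5, 5, 0, 0, -1], [-4, 6, 0, 0, -1], [-4, 6, 0, 0, -1], [0, 0, 0, 0, -1]],
])

```text
time_s: 13.45
position: [0.5031, 0.1074, 0.1452]
ee_rot: [0.719, 0.695, -0.0, 0.001]
ft_force: [0.9, 0.8, 0.7]
gripper_width: 0.0003
```

>>> drive_tool([
  [[-3, 6, 0, 0, -1], [-3, 6, 0, 0, -1], [-1, 4, 0, 0, -1], [-1, 3, 0, 0, -1], [0, 0, 0, 0, -1]],
])

```text
time_s: 13.95
position: [0.5215, 0.0994, 0.1453]
ee_rot: [0.719, 0.695, -0.0, 0.001]
ft_force: [-1.0, 0.6, -0.0]
gripper_width: -0.0002
```

>>> drive_tool([
  [[0, 2, 0, 0, -1], [0, 2, 0, 0, -1], [0, 0, 0, 0, -1]],
])

```text
time_s: 14.25
position: [0.5236, 0.0992, 0.1452]
ee_rot: [0.719, 0.695, -0.001, -0.0]
ft_force: [-5.2, -0.4, 2.3]
gripper_width: -0.0
```

>>> drive_tool([
  [[0, 2, 0, 0, -1], [0, 2, 0, 0, -1], [0, 0, 0, 0, -1]],
])

```text
time_s: 14.55
position: [0.5241, 0.0991, 0.145]
ee_rot: [0.719, 0.695, -0.003, -0.003]
ft_force: [-12.8, -0.4, 9.2]
gripper_width: 0.0001
```

```bash
cat > ang.py <<'E'
from h import *
def ang(d):
    P=cloud(d)[d['range_z']>0]
    q=P[(abs(P[:,2]-.139)<.0035)&(abs(P[:,0]-.54)<.06)&(P[:,1]<.16)&(P[:,1]>.07)]
    if len(q)<20: return print('few',len(q))
    for y in (.085,.1,.12,.14,.155):
        s=q[abs(q[:,1]-y)<.007]
        if len(s)>3: print(y,len(s),np.percentile(s[:,0],[3,97]).round(4))
E
python3 -c "
from ang import *
for n in ('side','scene'): print(n); ang(grab(n,n+'6'))"
```

```text
side
0.1 77 [0.508 0.548]
0.12 78 [0.536  0.5481]
0.14 86 [0.5365 0.549 ]
0.155 75 [0.537  0.5493]
scene
0.085 32 [0.5214 0.5526]
0.1 38 [0.5101 0.5535]
0.12 24 [0.5413 0.5542]
0.14 24 [0.5399 0.5548]
0.155 19 [0.5433 0.5542]
```

The handle lies along the outlet, parallel within about 0.01 rad, against a firm stop at 13 N. Retreating sideways (first away from the handle), then up and clear.

>>> drive_tool([
  [[0, -8, 0, 0, -1], [0, -12, 0, 0, -1], [0, -20, 0, 0, -1], [0, -25, -15, 0, -1], [0, -25, -25, 0, -1], [0, -25, -30, 0, -1], [0, -25, -30, 0, -1], [0, -25, -20, 0, -1], [0, 0, 0, 0, -1], [0, 0, 0, 0, -1]],
])

```text
time_s: 15.65
position: [0.3646, 0.1052, 0.266]
ee_rot: [0.719, 0.696, 0.002, 0.001]
ft_force: [0.6, 0.4, 0.4]
gripper_width: -0.0004
```

```bash
python3 - <<'E'
from ang import *; from fit import run
for n in ('side','scene'): d=grab(n,n+'7'); print(n); ang(d); run(d)
a=cv2.imread('pics/side7.png')[150:400,130:430];b=cv2.imread('pics/scene7.png')[120:340,130:430]
r=lambda i:cv2.resize(i,(400,320),interpolation=cv2.INTER_CUBIC)
cv2.imwrite('pics/c7.png',np.hstack([r(a),r(b)]))
E
```

```text
side
0.085 68 [0.5347 0.5472]
0.1 71 [0.5348 0.5479]
0.12 84 [0.5355 0.5482]
0.14 90 [0.5365 0.5492]
0.155 77 [0.537  0.5497]
sleeve 1535 [0.5421 0.0376 0.0591] y range [0.0298 0.0316 0.125  0.1264]
handle top 695 ((0.5412299633026123, 0.15117302536964417), (0.08279448002576828, 0.02679693140089512), 84.4139175415039) [[0.531, 0.111, 0.135], [0.556, 0.192, 0.142]]
rod 0 347 [0.0067 0.5173] [-0.158  0.085]
rod 1 221 [0.0323 0.5606] [-0.159 -0.013]
scene
0.085 22 [0.5398 0.5531]
0.1 19 [0.5387 0.5524]
0.12 21 [0.5403 0.5525]
0.14 23 [0.5418 0.5552]
0.155 19 [0.5412 0.5552]
sleeve 610 [0.5441 0.0272 0.0602] y range [0.0281 0.0291 0.126  0.1288]
handle top 159 ((0.5501542687416077, 0.15064707398414612), (0.03012559562921524, 0.08105035871267319), 2.6733901500701904) [[0.536, 0.111, 0.135], [0.561, 0.19, 0.143]]
rod 0 199 [0.0487 0.5296] [-0.16  0.03]
rod 1 274 [0.0284 0.5657] [-0.161  0.087]
```

View pics/c7.png

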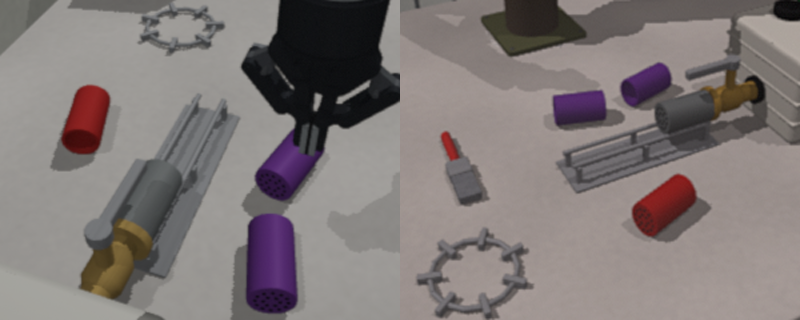

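The sleeve is flush with the collar and the handle lies over it, pointing back along the outlet. The brush and hoop look undisturbed and the gripper is clear at z = 0.266. Handing in.

```bash
python3 -c "
from rig import ctrl
print(ctrl.close_job())"
```

```text
the job is handed in; nothing more can be done
None
```

I pushed the sleeve along the rods onto the spigot with shut fingers until it stopped firmly against the collar, while the tap was still closed. I then swung the handle to its open stop, backed the arm off and handed the job in at about 16 s of the 51 s allowed. No verdict is reported.

- **Sleeve:** It stopped at about 20 N with no further movement. In the last pictures its mouth is at y ≈ 0.126–0.129, against a collar estimate of about 0.128–0.130. It is in line with the outlet within about 0.01 rad, and backing the arm off and swinging the tap did not shift it.
- **Tap:** It met a firm stop at 13 N. The handle is parallel to the outlet within about 0.02 rad, and it stayed there after the arm withdrew.
- **Brush and hoop:** They look unmoved. I judged this by eye and did not measure it.
- **Robot:** It is touching nothing; the wrist force reads about 0.
- **Disagreements:** The scene and side cameras differ by 2–5 mm sideways in x. Before I moved anything, the handle looked about 0.04–0.05 rad off its closed position, well under the 0.35 limit.

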